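# Start and seat a multi-start blanking plug in a manifold

## Task

Fit the steel blanking plug into the open port in the top of the manifold block without cross-threading it: stand it upright in the port, turn it gently backward (anticlockwise from above) until you feel it drop into the thread starts, pause there a moment, then drive it forward (clockwise) until its flange is fully down, flush on the block, and let go. Never force the plug when it meets a stop, keep it upright in the port, and leave the nut, the elbow, the tape roll, the screwdriver and the oil filter where they are.

Things in the scene. Friction and masses are not known exactly. Their poses are not given: they have to be found in the camera images.
- plug: Loose bright steel blanking plug, 0.18 to 0.29 kg, standing upright on its nose. Origin: centre of the nose tip, z up its axis. Shank 24 mm in diameter, its lowest 4 mm chamfered to 19 mm; 29 mm up, a flange 50 mm in diameter and 6 mm thick; on the flange a flat upright grip bar 36 mm long (x), 14 mm thick (y), 30 mm high. Grasp the bar across its 14 mm.
- plug_flange (a point): Centre of the underside of the plug's flange, 29 mm above the nose tip, axes as the plug.
- plug_grip (a point): Point on the plug's axis inside the grip bar, 57 mm above the nose tip (22 mm above the flange's upper face): where to put the TCP.
- manifold: Fixed aluminium manifold block, 100 (x) x 88 (y) x 50 mm high, with one open port in the middle of its top, a cap screw 5 mm high at each corner of the top and blanked side ports. Origin: centre of its underside, z up.
- port (a point): Centre of the mouth of the port, in the plane of the block's top, z up the port's axis. Bore 41 mm in diameter, 36 mm deep, with a steel thread insert that leaves a 28 mm hole for the shank. 'Gap' below means the height of the flange's underside above this plane. The plug stays standing by itself, upright, at any stage of the job when released.
- brass_nut: Bystander: brass hexagon nut 24 x 28 x 14 mm lying on the counter. Origin under its centre.
- elbow: Bystander: brass elbow fitting 70 x 58 x 25 mm lying flat. Origin under its centre.
- tape_roll: Bystander: roll of black tape, 62 mm in diameter, 18 mm high. Origin under its centre.
- driver: Bystander: flat screwdriver 181 mm long, lying on the counter. Origin under its centre.
- oil_filter: Bystander: white spin-on filter can, 68 mm in diameter, 88 mm high, standing behind the work. Origin under its centre.
- plug_lugs (a point): On the plug's axis, 12 mm above the nose tip, level with the undersides of its four thread lugs. They reach to 37 mm diameter on the +x, +y, -x and -y sides, 12 degrees wide, 4 mm high, sloped as the thread, with chamfered lower edges. A lug that lands on the edge of a tooth or thread sticks part-way and twists the plug: lift it a little and turn it the way it wants to go.
- thread_top (a point): On the port's axis, 4.5 mm below the mouth: level top of the four equal right-hand threads, 90 degrees apart. Their angle differs every time, is in no pose and must be felt. Lugs resting on top: gap 13 mm, or 16 mm if on the stop teeth (3 mm high, 4 degrees wide) at the clockwise end of each thread. Turned clockwise from here the lugs jam against these teeth.
- thread_gaps (a point): On the port's axis, 12.5 mm below the mouth. Between threads are openings 28 degrees wide. Turning anticlockwise by at most 80 degrees from the top brings all lugs over them; pushed or let down, the plug then drops about 9 mm to a gap of 3.5 to 5 mm. Only 16 degrees of turn later the lugs meet the next tooth. Set in by luck at this gap, it needs no backward turn.
- thread_end (a point): On the port's axis, 17 mm below the mouth: lug height when home. From the drop, clockwise turning lets the lugs follow the thread down, 0.83 mm per 10 degrees, until the flange is on the block (gap 0) after 42 to 58 degrees; it jams 15 to 20 degrees later. The thread has 1.5 mm end play and no spring: keep a light downward push (about 4 N) on the plug.
Things that resemble listed ones, but are neither listed nor needed, are in the scene too. What is shaped like the plug but blue, green or pink is not meant.

How it is judged:
On the way:
1. the plug has dropped into the thread starts and is not yet screwed down (flange 2.5 to 7.5 mm above the block, within 4 mm of the port's axis, upright within 6 degrees) (z of plug_flange in the frame of port between 0.0025 and 0.0075 m and horizontal distance between plug_flange and port below 0.004 m and angle between plug's own z axis and vertical below 0.105 rad), for 0.1 s.
At the end, for the whole second after the job is handed in: the plug is screwed home in the port: its flange within 1.2 mm of the block's top, its axis within 4 mm of the port's and upright within 3 degrees, at rest (z of plug_flange in the frame of port below 0.0012 m and horizontal distance between plug_flange and port below 0.004 m and angle between plug's own z axis and vertical below 0.05 rad and linear speed of plug below 0.01 m/s); the robot touches nothing.
It fails at once if the plug is forced against the manifold (more than 60 N, summed over all its contacts) (contact force between plug and manifold above 60 N).
It fails at once if the plug is cocked by more than 10 degrees in the port (distance between plug_flange and port below 0.018 m and angle between plug's own z axis and vertical above 0.175 rad).
It fails at once if a bystander is moved by more than 25 mm (distance of any of brass_nut, elbow, tape_roll, driver, oil_filter from where it was at the start of the episode above 0.025 m).
It also fails if it takes over 72 s, if anything falls off the work surface, if the arm or the gripper's body presses on something with over 40 N, if the wrist force passes 120 N, or if a joint passes its speed limit or range.

## Robot

A 6-joint arm with a two-finger parallel gripper is mounted at the origin on a cart in front of the work surface, level with it; the furniture and walls round the work are solid. World frame = base frame: x ahead of the robot, y to its left, z up, the work surface at z = 0. Lengths are in m, angles in rad, forces in N, time in s.
With the tool pointing down it reaches from about 0.375 to 0.975 m from the base axis. Payload 3.8 kg.
Tool frame: the origin (TCP) lies between the finger pads, 19 mm behind the fingertips; this is the grasp point; z points along the fingers, y is the line along which they close (so a half turn about z gives the same grasp; the last joint's range is limited). The gripper opens to 85 mm and grips with 20 to 120 N. Pads are 22 mm wide; open, the fingers measure 114 mm over their backs; the gripper's body (76 mm by 85 mm) begins 54 mm behind the grasp point. The pads swing forward as they close: fully open they stand 13 mm farther back than shut.
Start: joints at [1.184, 0.264, 1.604, -0, 1.274, -0.037], TCP at [0.231, 0.634, 0.25] pointing down, gripper open.
Joint ranges: [-2.63, 2.63], [-0.94, 2.18], [0.31, 2.57], [-1.31, 4.45], [0, 2.66], [-2.55, 2.55]. Speed limits (rad/s): [2.57, 2.57, 3.14, 3.14, 3.14, 3.14].

## Interface

Orientations are given as a rotation vector (axis times angle).
In Python, from workcell import status, read_camera, workorder, masks_of gives the robot as it stands.
- The arm moves only by the tool drive_tool, never from a script. Its argument "rows" is a list of rows, each a list of 7 numbers: the turn, a rotation vector about the tool's x, y, z in degrees, then the shift along the tool's x, y, z in m, then the opening, from 0 (shut) to 1 (fully open). In form: [[ax, ay, az, tx, ty, tz, claw], ...]. A call has 1 to 8 rows; each row shifts and turns the commanded pose from where the row before left it, along the tool's axes as they then stand; what a row does not reach is not made up. A row lasts 1/12 s, in which the tool goes at most 41.7 mm and 7.16 degrees, less where a joint would pass 70% of its speed; a pose out of reach is approached as far as the arm can. A call is refused whole if a number of a shift passes 0.0417 or a number of a turn 7.16, either way. A call with a gripper value outside its range is refused whole. The fingers move at their own pace and stop on an object; "force" is the grip in N (left out, the last holds). Time passes only in rows, so rows that do not move let the fingers close. It gives the time, the measured TCP pose, the force, the opening and the grip force at its end, in the units of the state.
- status.read_state(): the state, without advancing time (a new reading comes with each control period).
- read_camera(name): name is "scene" or "top"; returns a dict with "color" (384x512x3 uint8, red, green, blue), "intrinsics" (3x3 intrinsics, pixels), "world_from_camera" (4x4, takes a point from camera to world coordinates). Camera axes: x right, y up, looking along -z (the intrinsics and any distortion apply to the point x, -y, -z); pixel columns grow to the right and rows downward; lengths in m; the calibration is good to about 2 mm. A picture is of the moment at which its call begins. There is no depth.
- workorder.finish_job(): hands the job in; it is judged then, once.
Trained networks look in a picture, given as the dict that the camera call returned (one of the last four; its "shot" number tells which), for a name from the list of things; names that differ only in an ending like _2 or _b are one class to them, and where a whole thing is asked for, a point or a joint stands for the part that bears it (a point fixed in the world has none). Each returns a list of dicts, best first, with "score" (0 to 1); they miss things now and then, are a little off and sometimes report something else, mostly with a low value. They report only what shows in the picture. A call takes as long as a camera call. They do not tell look-alikes from the thing itself.
- masks_of(picture, name): "mask" (384x512 bool, what is visible of it) and "bbox" ([left, top, right, bottom] in pixels, round what is visible of it).
The state is a dict: "time": time; "q": joint angles; "joint_vel": joint speeds; "joint_torque": joint torques, N m; "tool_pos": TCP position; "tcp_rot": TCP orientation; "wrist_force": force on the tool from outside, world axes, zero at the start; "torque": the same for the moment, N m; "width": opening from 0.0 (shut) to 1.0 (fully open); "grip_force": force on a finger pad.
Only numpy, scipy, OpenCV 4.12 (cv2) and the standard library are available. Lean on these libraries where they do the work, as an engineer would, in place of code of your own. Each camera call takes 0.05 s, during which the arm holds its last target. There are 200 camera calls.

## Working session

There is one attempt and no reset: what is moved stays moved. The work goes in short steps, Python scripts to look and compute and a tool call to move; the robot and the scene stay as the last step left them, time stands still between calls to the robot, and variables do not carry over. Pictures are saved under pics/ and viewed, at most 10 in all, crops included, and the job is handed in when it is done.

Besides the shell and the picture viewer there is one more tool, called after ">>>" as name(argument=value, ...) on one line, values as JSON. drive_tool: Moves the arm, as the interface text tells. Its arguments: {"type":"object","properties":{"rows":{"type":"array"},"force":{"type":"number"}},"required":["rows"]}

```bash
mkdir -p pics; ls; cat > h.py <<'E'
import numpy as np, cv2
from workcell import status, read_camera, workorder, masks_of
def ray(p,u,v):
    K=np.array(p["intrinsics"]);T=np.array(p["world_from_camera"])
    d=np.array([(u-K[0,2])/K[0,0],-(v-K[1,2])/K[1,1],-1.]);return T[:3,3],T[:3,:3]@d
def at(p,u,v,z):
    o,d=ray(p,u,v);return o+d*(z-o[2])/d[2]
def proj(p,X):
    K=np.array(p["intrinsics"]);T=np.array(p["world_from_camera"])
    c=T[:3,:3].T@(np.array(X)-T[:3,3]);return K[0,0]*c[0]/-c[2]+K[0,2],K[1,1]*-c[1]/-c[2]+K[1,2]
E
python3 - <<'E'
from h import *
print(status.read_state())
for n in("top","scene"):
    p=read_camera(n);cv2.imwrite(f"pics/{n}0.png",p["color"][:,:,::-1])
    print(n,{k:v for k,v in p.items() if k!="color"})
    for t in("plug","manifold"):
        for m in masks_of(p,t):
            ys,xs=np.nonzero(m["mask"]);print(t,m["score"],m["bbox"],xs.mean(),ys.mean(),p["color"][m["mask"]].mean(0))
E
```

```text
pics
{'time': 0.0, 'q': array([ 1.18409478e+00,  2.64762068e-01,  1.60536485e+00, -2.59922395e-05,
        1.27371901e+00, -3.69226582e-02]), 'joint_vel': array([ 0.00024909,  0.00079086, -0.00030528, -0.00099281,  0.00020346,
       -0.00012955]), 'joint_torque': array([ 1.84389886e-03, -5.15092385e+01, -3.67326558e+01,  2.13273188e-05,
        1.26670586e-02, -1.44543662e-05]), 'tool_pos': array([0.23107876, 0.63347847, 0.24866093]), 'tcp_rot': array([-0.54654449, -3.09322775,  0.00346805]), 'wrist_force': array([-0.62930805, -0.68394886, -0.21680699]), 'torque': array([-0.01154683, -0.04211775,  0.02003124]), 'grip_force': 0.0, 'width': 1.0011092868470246}
top {'intrinsics': array([[493.82772372,   0.        , 260.74807146],
       [  0.        , 493.82772372, 190.18967925],
       [  0.        ,   0.        ,   1.        ]]), 'world_from_camera': array([[ 2.04783258e-02,  9.86743244e-01, -1.60991953e-01,
         3.58995630e-01],
       [-9.99787821e-01,  2.05694242e-02, -1.10092681e-03,
        -1.93916572e-01],
       [ 2.22517968e-03,  1.60980339e-01,  9.86955105e-01,
        
[... 1636 characters left out ...]
3 [309.1, 235.7, 335.7, 262.4] 319.5419847328244 248.7531806615776 [ 67.0178117  131.10687023  77.45038168]
plug 0.8 [226.7, 215.9, 246.1, 235.9] 238.0235602094241 226.49476439790575 [ 90.28534031 106.43717277 157.85340314]
plug 0.75 [309.9, 191.5, 328.6, 218.0] 318.7113702623907 206.69387755102042 [187.58309038 117.79008746 138.00874636]
plug 0.67 [281.0, 214.8, 301.5, 239.7] 290.77777777777777 224.82582582582583 [135.76576577 134.40540541 134.71771772]
manifold 0.97 [192.6, 156.1, 234.5, 191.7] 214.37833037300177 173.2753108348135 [169.35346359 166.36944938 167.10834813]
manifold 0.41 [280.7, 214.6, 299.6, 237.2] 290.8453038674033 225.07734806629836 [135.70165746 134.43922652 134.62430939]
```

```bash
python3 - <<'E'
from h import *
t=cv2.imread("pics/top0.png")
cv2.imwrite("pics/topA.png",cv2.resize(t[100:260,130:400],(800,474),interpolation=cv2.INTER_CUBIC))
s=cv2.imread("pics/scene0.png")
cv2.imwrite("pics/sceneA.png",cv2.resize(s[120:300,150:380],(766,600),interpolation=cv2.INTER_CUBIC))
cv2.imwrite("pics/plugA.png",cv2.resize(t[150:200,295:345],(600,600),interpolation=cv2.INTER_CUBIC))
E
```

```text
(no output)
```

View pics/topA.png

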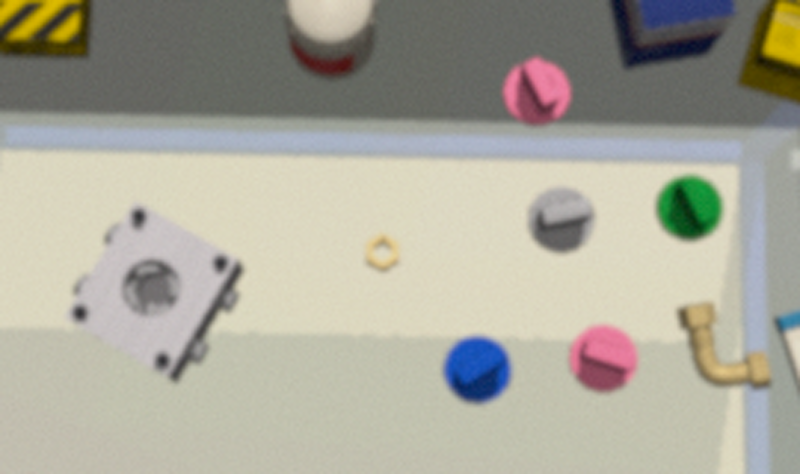

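View pics/sceneA.png

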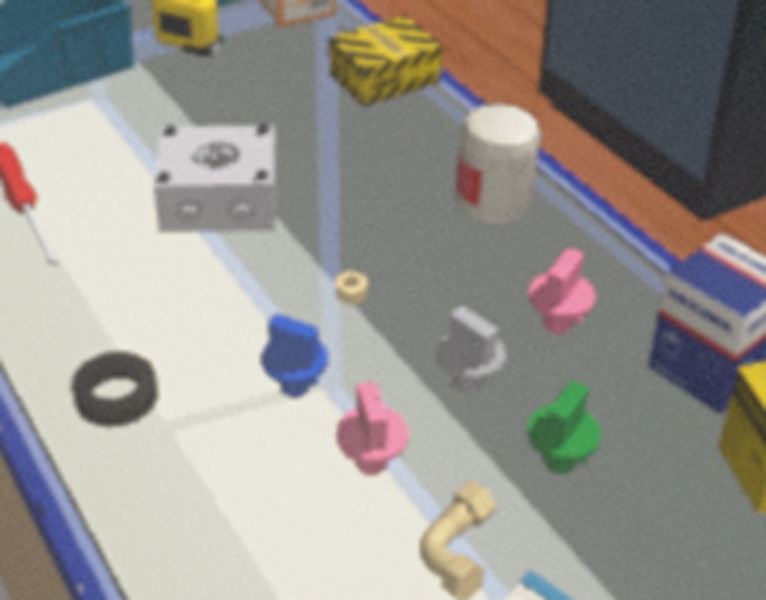

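View pics/plugA.png

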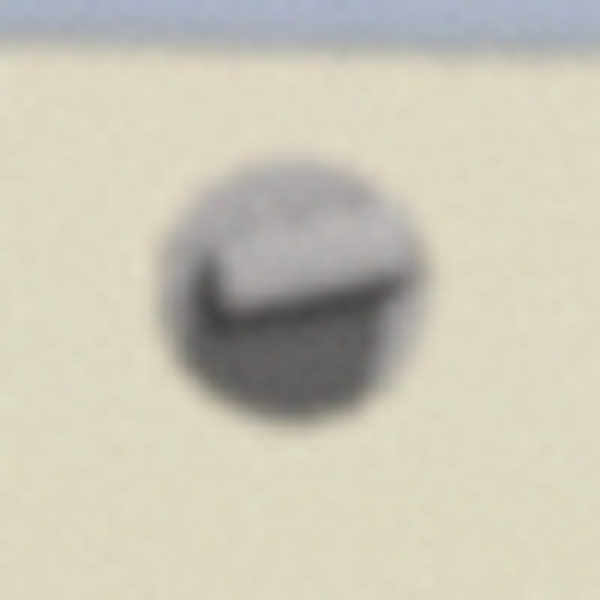

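Top: the steel plug is at about px (319.6, 174.3), the middle of its flange, with the bar leaning about 12° up to the right. The port is at about px (181, 196.5). The nut lies between them, and the blue, green and pink look-alikes are to be ignored.

```bash
python3 - <<'E'
from h import *
from scipy.spatial.transform import Rotation as R
import scipy.optimize as so
t=read_camera("top");s=read_camera("scene")
print("flange",at(t,319.2,174.0,.034)); print("bartop",at(t,320.6,171.2,.065))
a=at(t,295+225/12,150+310/12,.065);b=at(t,295+405/12,150+270/12,.065);print("bar dir",np.degrees(np.arctan2(*(b-a)[1::-1])))
# scene: bar top
print("scene bartop",at(s,150+474/3.33-.4,120+321/3.33-.4,.065))
print("port",at(t,130+151/2.963-.4,100+287/2.963-.4,.05),"screws",at(t,130+150/2.963-.4,100+288.5/2.963-.4,.055))
print("scene port",at(s,150+216/3.33-.4,120+155/3.33-.4,.05),"screws",at(s,150+(170+264+162+262)/4/3.33-.4,120+(131+130+177+176)/4/3.33-.4,.055))
# mask fit of solids, silhouettes
def sil(p,pts):
    m=np.zeros((384,512),np.uint8)
    for q in pts:
        h=cv2.convexHull(np.array([proj(p,x) for x in q],np.float32)*16).astype(int);cv2.fillPoly(m,[h],1,shift=4)
    return m>0
c=np.linspace(0,2*np.pi,40)
def cyl(x,y,r,z0,z1):return [(x+r*np.cos(a),y+r*np.sin(a),z) for a in c for z in(z0,z1)]
def box(x,y,w,l,l2,z0,z1):
    return [(x+i*l*np.cos(w)-j*l2*np.sin(w),y+i*l*np.sin(w)+j*l2*np.cos(w),z) for i in(-1,1) for j in(-1,1) for z in(z0,z1)]
def fit(name,model,x0,pick):
    ms=[(p,pick(masks_of(p,name))) for p in(t,s)]
    for use in (ms,ms[:1],ms[1:]):
        f=lambda x:sum(1-(lambda a:(a&m).sum()/(a|m).sum())(sil(p,model(x))) for p,m in use)
        r=so.minimize(f,x0,method="Nelder-Mead",options=dict(initial_simplex=np.array([x0]+[np.array(x0)+d for d in np.diag([.006,.006,.15])])));print(name,r.x,np.degrees(r.x[2]),r.fun)
def pp(l):
    g=[m["mask"] for m in l if np.ptp(t["color"][m["mask"]].mean(0))<12 or np.ptp(s["color"][m["mask"]].mean(0))<12];return g[0]
def steel(p):
    return lambda l:0
P=at(t,319.2,174.0,.034);
def pk(l):
    for p in(t,s):
        for m in l:
            if np.ptp(p["color"][m["mask"]].mean(0))<12:
                return m["mask"]
fit("plug",lambda x:[cyl(x[0],x[1],.012,0,.03),cyl(x[0],x[1],.025,.029,.035),box(x[0],x[1],x[2],.018,.007,.035,.065)],[P[0],P[1],-1.35],pk)
M=at(t,180.8,196.6,.05)
fit("manifold",lambda x:[box(x[0],x[1],x[2],.05,.044,0,.05)],[M[0],M[1],-.5],lambda l:l[0]["mask"])
fit("manifold",lambda x:[box(x[0],x[1],x[2],.05,.044,0,.05)],[M[0],M[1],1.07],lambda l:l[0]["mask"])
st=status.read_state();print(R.from_rotvec(st["tcp_rot"]).as_matrix().round(3))
E
```

```text
flange [ 0.57276936 -0.32120396  0.034     ]
bartop [ 0.57278024 -0.32052251  0.065     ]
bar dir -76.1066747316364
scene bartop [ 0.57268986 -0.32233118  0.065     ]
port [ 0.51386156 -0.01979363  0.05      ] screws [ 0.5120132  -0.01994435  0.055     ]
scene port [ 0.5125176  -0.02122696  0.05      ] screws [ 0.5095378  -0.02519914  0.055     ]
plug [ 0.57352898 -0.3202646  -1.50966301] -86.49731908950152 0.23576416868117112
plug [ 0.57231537 -0.320798   -1.37335793] -78.68761304902502 0.08486238532110091
plug [ 0.5747494  -0.31900749 -1.48866464] -85.29420105132922 0.14004914004914004
manifold [ 0.51305278 -0.01882579 -0.48389847] -27.725340254055034 0.10593718899387361
manifold [ 0.51245564 -0.01969557 -0.53673161] -30.7524559889774 0.061745589600742834
manifold [ 0.51292362 -0.0187456  -0.48767361] -27.941639696570878 0.041450777202072575
manifold [ 0.51367076 -0.0178477   1.00324358] 57.48162299630342 0.3123255567652148
manifold [ 0.51263288 -0.01959061  1.16425744] 66.70703743055405 0.14292035398230085
manifold [ 0.51214795 -0.02054491  1.00746725] 57.723621675902045 0.14274193548387093
[[-0.939  0.343  0.   ]
 [ 0.343  0.939  0.   ]
 [ 0.     0.    -1.   ]]
```

>>> drive_tool(rows=[[0,0,7.1,0,0,0,1],[0,0,7.1,0,0,0,1],[0,0,7.1,0,0,0,1],[0,0,7.1,0,0,0,1],[0,0,7.1,0,0,0,1],[0,0,7.1,0,0,0,1],[0,0,7.1,0,0,0,1],[0,0,7.1,0,0,0,1]], force=40)

```text
time: 1.37
tool_pos: [0.2313, 0.6341, 0.25]
tcp_rot: [-1.96, -2.455, -0.0]
wrist_force: [-0.1, 0.4, -0.1]
width: 1.001
grip_force: 0.0
```

>>> drive_tool(rows=[[0,0,0,-0.038,0.0045,0,1],[0,0,0,-0.038,0.0045,0,1],[0,0,0,-0.038,0.0045,0,1],[0,0,0,-0.038,0.0045,0,1],[0,0,0,-0.038,0.0045,0,1],[0,0,0,-0.038,0.0045,0,1],[0,0,0,-0.038,0.0045,0,1],[0,0,0,-0.038,0.0045,0,1]])

```text
time: 2.03
tool_pos: [0.3358, 0.3446, 0.2502]
tcp_rot: [1.951, 2.462, 0.001]
wrist_force: [-0.1, 0.1, -0.4]
width: 1.001
grip_force: 0.0
```

>>> drive_tool(rows=[[0,0,0,-0.038,0.0045,0,1],[0,0,0,-0.038,0.0045,0,1],[0,0,0,-0.038,0.0045,0,1],[0,0,0,-0.038,0.0045,0,1],[0,0,0,-0.038,0.0045,0,1],[0,0,0,-0.038,0.0045,0,1],[0,0,0,-0.038,0.0045,0,1],[0,0,0,-0.038,0.0045,0,1]])

```text
time: 2.7
tool_pos: [0.4401, 0.0566, 0.2505]
tcp_rot: [1.952, 2.461, 0.002]
wrist_force: [1.0, 1.6, 1.2]
width: 1.004
grip_force: 0.0
```

```bash
cat >> h.py <<'E'
from scipy.spatial.transform import Rotation as R
def go(X):
    s=status.read_state();M=R.from_rotvec(s["tcp_rot"]).as_matrix();d=M.T@(np.array(X)-s["tool_pos"])
    print("t",round(s["time"],2),"pos",s["tool_pos"].round(4),"xang",np.degrees(np.arctan2(M[1,0],M[0,0])).round(2),"tilt",np.degrees(np.arccos(-M[2,2])).round(2),"F",s["wrist_force"].round(2),"T",s["torque"].round(2),"w",round(s["width"],3),"q",s["q"].round(2),"toolshift",d.round(4))
E
python3 -c "
from h import *
go([.573,-.3205,.25])"
```

```text
t 2.7 pos [0.4401 0.0566 0.2505] xang 103.16 tilt 0.08 F [1.03 1.61 1.15] T [-0.04 -0.07 -0.03] w 1.004 q [ 0.07 -0.19  2.07  0.    1.26 -0.16] toolshift [-0.3974  0.0435  0.0007]
```

>>> drive_tool(rows=[[0,0,0,-0.039,0.0042,0,1],[0,0,0,-0.039,0.0042,0,1],[0,0,0,-0.039,0.0042,0,1],[0,0,0,-0.039,0.0042,0,1],[0,0,0,-0.039,0.0042,0,1],[0,0,0,-0.039,0.0042,0,1],[0,0,0,-0.039,0.0042,0,1],[0,0,0,-0.039,0.0042,0,1]])

```text
time: 3.37
tool_pos: [0.5439, -0.2398, 0.2502]
tcp_rot: [1.953, 2.46, 0.0]
wrist_force: [-0.2, -0.3, 0.3]
width: 0.995
grip_force: 0.0
```

>>> drive_tool(rows=[[0,0,0,-0.039,0.0042,0,1],[0,0,0,-0.039,0.0042,0,1],[0,0,0,0,0,0,1],[0,0,0,0,0,0,1],[0,0,0,0,0,0,1]])

```text
time: 3.78
tool_pos: [0.5692, -0.3114, 0.2495]
tcp_rot: [-1.952, -2.46, -0.001]
wrist_force: [-0.3, 0.9, 0.5]
width: 1.001
grip_force: 0.0
```

```bash
python3 -c "
from h import *
go([.573,-.3205,.25])"
```

```text
t 3.78 pos [ 0.5692 -0.3114  0.2495] xang 103.12 tilt 0.08 F [-0.31  0.87  0.48] T [ 0.   -0.01  0.02] w 1.001 q [-0.54  0.22  1.66  0.    1.26 -0.77] toolshift [-0.0097  0.0017 -0.0005]
```

>>> drive_tool(rows=[[0,0,0,-0.0097,0.0017,0.02,0.5],[0,0,0,0,0,0.03,0.5],[0,0,0,0,0,0.03,0.5],[0,0,0,0,0,0.03,0.5],[0,0,0,0,0,0.02,0.5],[0,0,0,0,0,0.01,0.5],[0,0,0,0,0,0,0.5],[0,0,0,0,0,0,0.5]])

```text
time: 4.45
tool_pos: [0.5735, -0.3198, 0.1106]
tcp_rot: [1.951, 2.462, 0.0]
wrist_force: [0.1, 0.6, 1.3]
width: 0.502
grip_force: 0.0
```

```bash
python3 -c "
from h import *
go([.573,-.3205,.058])
for n in('top','scene'):
    p=read_camera(n)
    x,y=(290,140) if n=='top' else (250,180)
    cv2.imwrite(f'pics/g{n}.png',p['color'][y:y+80,x:x+80,::-1])
a=[cv2.resize(cv2.imread(f'pics/g{n}.png'),(400,400),interpolation=2) for n in('top','scene')]
cv2.imwrite('pics/g.png',np.hstack(a))"
```

```text
t 4.45 pos [ 0.5735 -0.3198  0.1106] xang 103.22 tilt 0.01 F [0.12 0.63 1.26] T [ 0.03 -0.01  0.05] w 0.502 q [-0.55  0.34  1.77  0.    1.03 -0.78] toolshift [-0.0005 -0.0007  0.0526]
```

View pics/g.png

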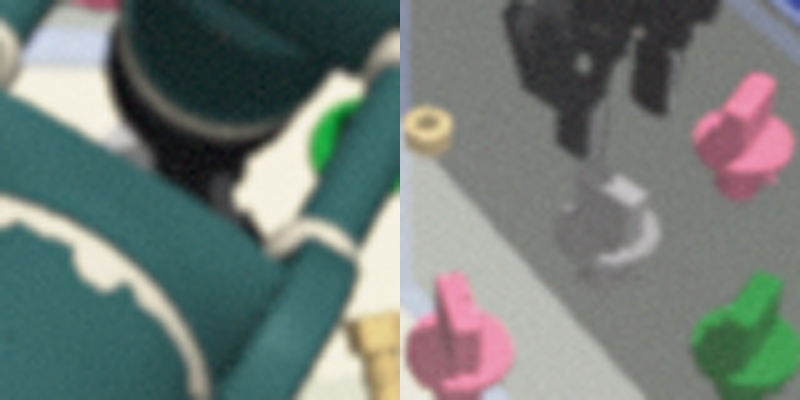

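The left half (top camera) is blocked by the arm. In the right half the fingers, at (580,130) and (655,90), straddle the bar at (625,190).

>>> drive_tool(rows=[[0,0,0,-0.0005,-0.0005,0.02,0.5],[0,0,0,0,0,0.02,0.5],[0,0,0,0,0,0.0115,0.5],[0,0,0,0,0,0,0.5],[0,0,0,0,0,0,0.1],[0,0,0,0,0,0,0.05],[0,0,0,0,0,0,0.05],[0,0,0,0,0,0,0.05]], force=40)

```text
time: 5.22
tool_pos: [0.5742, -0.3221, 0.0603]
tcp_rot: [1.95, 2.459, 0.001]
wrist_force: [0.9, 0.5, 2.4]
width: 0.154
grip_force: 41.0
```

>>> drive_tool(rows=[[0,0,0,0,0,0,0],[0,0,0,0,0,0,0],[0,0,0,0,0,0,0],[0,0,0,0,0,0,0]])

```text
time: 5.55
tool_pos: [0.5742, -0.3221, 0.0603]
tcp_rot: [1.95, 2.459, 0.001]
wrist_force: [0.1, 0.2, 6.3]
width: 0.156
grip_force: 41.5
```

```bash
python3 -c "
from h import *
go([.573,-.3205,.058])"
```

```text
t 5.55 pos [ 0.5742 -0.3221  0.0603] xang 103.16 tilt 0.18 F [0.06 0.23 6.3 ] T [0.04 0.   0.02] w 0.156 q [-0.55  0.4   1.8   0.    0.94 -0.78] toolshift [ 0.0019 -0.0008  0.0023]
```

>>> drive_tool(rows=[[0,0,0,0,0,-0.01,0],[0,0,0,0,0,-0.02,0],[0,0,0,0,0,-0.02,0],[0,0,0,0,0,-0.02,0],[0,0,0,0,0,-0.02,0],[0,0,0,0,0,-0.01,0],[0,0,0,0,0,0,0],[0,0,0,0,0,0,0]], force=60)

```text
time: 6.22
tool_pos: [0.5729, -0.3214, 0.1586]
tcp_rot: [1.952, 2.461, 0.0]
wrist_force: [-0.2, 0.2, -3.2]
width: 0.147
grip_force: 60.0
```

```bash
python3 -c "
from h import *
go([.513,-.0195,.16])
for n in('top','scene'):
    p=read_camera(n);s=status.read_state();M=R.from_rotvec(s['tcp_rot']).as_matrix()
    for m in masks_of(p,'plug'):
        print(n,m['score'],m['bbox'],p['color'][m['mask']].mean(0).round())
    for dx in (-.002,0,.002):
        X=s['tool_pos']+M[:,0]*dx
        for h in(-.0600,-.028): print('pred',dx,h,np.round(proj(p,X+[0,0,h]),1))
        # flange silhouette extents
        a=np.linspace(0,6.28,60);q=np.array([proj(p,X+[.025*np.cos(t),.025*np.sin(t),z]) for t in a for z in(-.031,-.025)]);print('flange bbox',q.min(0).round(1),q.max(0).round(1))
    x,y=(270,130) if n=='top' else (240,140)
    cv2.imwrite(f'pics/k{n}.png',p['color'][y:y+80,x:x+80,::-1])
cv2.imwrite('pics/k.png',cv2.resize(cv2.imread('pics/kscene.png'),(600,600),interpolation=2))"
```

```text
t 6.22 pos [ 0.5729 -0.3214  0.1586] xang 103.16 tilt 0.02 F [-0.21  0.16 -3.23] T [-0.05  0.    0.01] w 0.147 q [-0.55  0.3   1.74 -0.    1.11 -0.78] toolshift [ 0.3076  0.0104 -0.0015]
top 0.7 [301.4, 120.3, 317.1, 143.1] [190. 109. 133.]
top 0.61 [312.4, 158.0, 326.8, 177.4] [125. 124. 123.]
top 0.57 [351.5, 157.8, 365.6, 176.8] [ 64. 148.  79.]
pred -0.002 -0.06 [323.6 168.2]
pred -0.002 -0.028 [325.6 165. ]
flange bbox [313.1 152.5] [338.2 177.4]
pred 0 -0.06 [322.7 168.4]
pred 0 -0.028 [324.6 165.2]
flange bbox [312.1 152.7] [337.2 177.6]
pred 0.002 -0.06 [321.7 168.6]
pred 0.002 -0.028 [323.7 165.4]
flange bbox [311.2 152.9] [336.3 177.8]
scene 0.85 [224.6, 217.4, 247.7, 239.9] [ 85. 100. 150.]
scene 0.84 [311.3, 191.6, 328.0, 221.2] [190. 117. 138.]
scene 0.7 [254.0, 233.0, 273.0, 263.0] [191. 125. 143.]
scene 0.68 [307.0, 236.5, 334.5, 262.6] [ 67. 132.  77.]
scene 0.63 [280.9, 187.4, 302.7, 209.3] [131. 129. 130.]
pred -0.002 -0.06 [292.6 206.1]
pred -0.002 -0.028 [293.4 195.5]
flange bbox [282.4 187.7] [304.5 203.6]
pred 0 -0.06 [292.  205.7]
pred 0 -0.028 [292.7 195.1]
flange bbox [281.7 187.3] [303.8 203.2]
pred 0.002 -0.06 [291.3 205.3]
pred 0.002 -0.028 [292.1 194.7]
flange bbox [281.1 186.9] [303.2 202.7]
```

View pics/k.png

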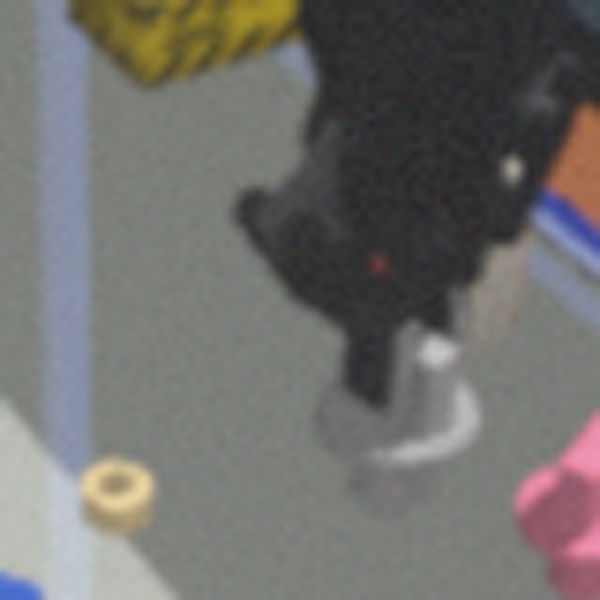

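Scene: the plug hangs upright in the gripper. Its flange spans crop x 313–481, which is px 281.7–304.1, and matches the prediction for a centred grasp. I'll carry it to the port.

>>> drive_tool(rows=[[0,0,0,0.02,0.0013,0,0],[0,0,0,0.04,0.0013,0,0],[0,0,0,0.04,0.0013,0,0],[0,0,0,0.04,0.0013,0,0],[0,0,0,0.04,0.0013,0,0],[0,0,0,0.04,0.0013,0,0],[0,0,0,0.04,0.0013,0,0],[0,0,0,0.03,0.0013,0,0]])

```text
time: 7.08
tool_pos: [0.5151, -0.0339, 0.1572]
tcp_rot: [-1.95, -2.46, 0.001]
wrist_force: [0.5, -0.1, -2.1]
width: 0.149
grip_force: 59.9
```

>>> drive_tool(rows=[[0,0,0,0.017,0,0,0],[0,0,0,0,0,0,0],[0,0,0,0,0,0,0],[0,0,0,0,0,0,0]])

```text
time: 7.42
tool_pos: [0.5132, -0.0205, 0.158]
tcp_rot: [-1.952, -2.462, 0.001]
wrist_force: [0.7, -0.5, -2.1]
width: 0.148
grip_force: 59.9
```

```bash
python3 -c "
from h import *
go([.513,-.020,.125])"
```

```text
t 7.42 pos [ 0.5132 -0.0205  0.158 ] xang 103.18 tilt 0.05 F [ 0.71 -0.5  -2.05] T [ 0.04 -0.04  0.04] w 0.148 q [-0.09  0.04  2.04 -0.    1.06 -0.32] toolshift [ 0.0006 -0.      0.033 ]
```

>>> drive_tool(rows=[[0,0,0,0.0005,0,0.015,0],[0,0,0,0,0,0.015,0],[0,0,0,0,0,0.01,0],[0,0,0,0,0,0,0],[0,0,0,0,0,0,0]])

```text
time: 7.83
tool_pos: [0.5126, -0.0204, 0.1176]
tcp_rot: [-1.953, -2.459, 0.002]
wrist_force: [0.8, -0.2, -0.6]
width: 0.149
grip_force: 60.0
```

```bash
python3 -c "
from h import *
go([.513,-.020,.116])
a=[]
for n in('top','scene'):
    p=read_camera(n);u,v=map(int,proj(p,[.513,-.02,.06]))
    print(n,'org',u-30,v-30,'port',proj(p,[.513,-.0195,.05]))
    T=status.read_state()['tool_pos']
    c=np.linspace(0,6.28,60);q=np.array([proj(p,T+[.025*np.cos(t),.025*np.sin(t),z]) for t in c for z in(-.031,-.025)]);print('flange bbox',q.min(0).round(1),q.max(0).round(1))
    print([(m['score'],m['bbox']) for m in masks_of(p,'plug')][:6])
    a.append(cv2.resize(p['color'][v-30:v+30,u-30:u+30,::-1],(400,400),interpolation=2))
cv2.imwrite('pics/m.png',np.hstack(a))"
```

```text
t 7.83 pos [ 0.5126 -0.0204  0.1176] xang 103.08 tilt 0.13 F [ 0.78 -0.15 -0.65] T [ 0.05 -0.   -0.04] w 0.149 q [-0.09  0.08  2.08 -0.    0.98 -0.32] toolshift [0.0003 0.0005 0.0016]
top org 149 166 port (np.float64(180.40741686703674), np.float64(196.8528027552263))
flange bbox [165.4 181.8] [189.9 205.9]
[(0.84, [350.0, 159.5, 374.5, 181.4]), (0.67, [280.8, 214.3, 300.9, 238.4]), (0.58, [319.3, 210.3, 344.5, 230.5]), (0.57, [299.5, 120.0, 321.0, 142.4]), (0.4, [181.4, 184.9, 188.8, 202.4])]
scene org 184 133 port (np.float64(214.3547209944214), np.float64(165.80098242246973))
flange bbox [204.8 148. ] [222.8 159.5]
[(0.78, [228.0, 214.1, 248.7, 240.2]), (0.77, [249.1, 234.7, 273.0, 261.9]), (0.72, [312.4, 194.7, 328.9, 218.7]), (0.7, [310.9, 236.7, 334.0, 260.5]), (0.68, [204.7, 144.3, 224.6, 164.5])]
```

View pics/m.png

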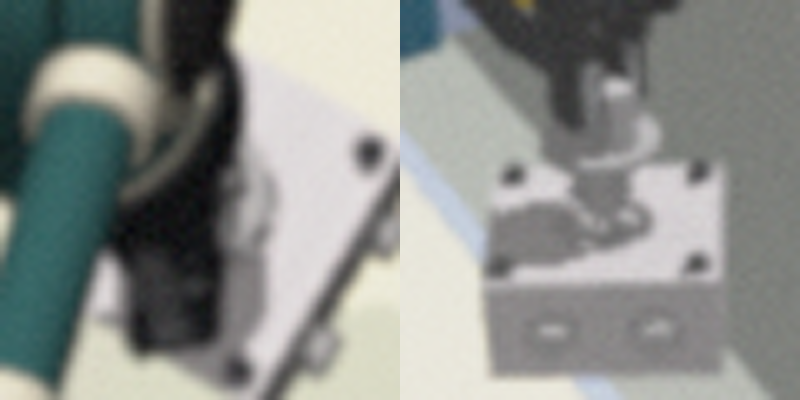

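Scene (right half): the plug stands upright just above the port, with its flange at crop x 541–660 as predicted. The bore's right edge shows behind the nose at about (640,220). Now descend gently.

>>> drive_tool(rows=[[0,0,0,0.0003,0.0004,0.003,0],[0,0,0,0,0,0.003,0],[0,0,0,0,0,0.003,0],[0,0,0,0,0,0.002,0],[0,0,0,0,0,0,0]])

```text
time: 8.45
tool_pos: [0.5129, -0.0191, 0.1067]
tcp_rot: [-1.951, -2.461, 0.001]
wrist_force: [-0.8, -0.6, -2.8]
width: 0.148
grip_force: 60.0
```

>>> drive_tool(rows=[[0,0,0,0,0,0.002,0],[0,0,0,0,0,0.002,0],[0,0,0,0,0,0,0]])

```text
time: 8.7
tool_pos: [0.5132, -0.0192, 0.103]
tcp_rot: [-1.952, -2.461, 0.001]
wrist_force: [-0.3, -0.9, -1.7]
width: 0.148
grip_force: 60.0
```

>>> drive_tool(rows=[[0,0,0,0,0,0.0015,0],[0,0,0,0,0,0.0015,0],[0,0,0,0,0,0,0]])

```text
time: 8.95
tool_pos: [0.5133, -0.0193, 0.1002]
tcp_rot: [-1.952, -2.461, 0.001]
wrist_force: [-0.4, -0.7, -2.6]
width: 0.151
grip_force: 60.0
```

>>> drive_tool(rows=[[0,0,0,0,0,0.001,0],[0,0,0,0,0,0.001,0],[0,0,0,0,0,0.0005,0],[0,0,0,0,0,0,0]])

```text
time: 9.28
tool_pos: [0.5134, -0.0193, 0.0979]
tcp_rot: [-1.952, -2.461, 0.0]
wrist_force: [0.3, -0.0, -1.9]
width: 0.153
grip_force: 60.0
```

>>> drive_tool(rows=[[0,0,0,0,0,0.001,0],[0,0,0,0,0,0.001,0],[0,0,0,0,0,0,0]])

```text
time: 9.53
tool_pos: [0.5134, -0.0193, 0.0958]
tcp_rot: [-1.952, -2.461, 0.0]
wrist_force: [-0.0, 0.0, -2.0]
width: 0.148
grip_force: 60.0
```

>>> drive_tool(rows=[[0,0,0,0,0,0.001,0],[0,0,0,0,0,0.0007,0],[0,0,0,0,0,0,0]])

```text
time: 9.78
tool_pos: [0.5134, -0.0193, 0.0941]
tcp_rot: [-1.952, -2.461, 0.0]
wrist_force: [0.8, -0.4, -1.8]
width: 0.149
grip_force: 60.0
```

>>> drive_tool(rows=[[0,0,0,0,0,0.0005,0],[0,0,0,0,0,0.0005,0],[0,0,0,0,0,0,0]])

```text
time: 10.03
tool_pos: [0.5135, -0.0193, 0.0937]
tcp_rot: [1.952, 2.461, -0.0]
wrist_force: [-1.4, -2.6, 2.5]
width: 0.15
grip_force: 60.6
```

>>> drive_tool(rows=[[0,0,-2,0,0,0,0],[0,0,-2,0,0,0,0],[0,0,-2,0,0,0,0],[0,0,-2,0,0,0,0],[0,0,0,0,0,0,0]])

```text
time: 10.45
tool_pos: [0.5142, -0.0193, 0.0938]
tcp_rot: [1.774, 2.591, 0.001]
wrist_force: [0.4, -1.4, 1.2]
width: 0.149
grip_force: 60.4
```

```bash
python3 -c "
from h import *
go([.513,-.0195,.094])"
```

```text
t 10.45 pos [ 0.5142 -0.0193  0.0938] xang 111.21 tilt 0.09 F [ 0.43 -1.36  1.18] T [-0.25 -0.02  0.05] w 0.149 q [-0.09  0.12  2.09 -0.    0.93 -0.46] toolshift [ 0.0003 -0.0012 -0.0002]
```

>>> drive_tool(rows=[[0,0,-2,0,0,0.0002,0],[0,0,-2,0,0,0,0],[0,0,-2,0,0,0,0],[0,0,-2,0,0,0,0],[0,0,0,0,0,0,0]])

```text
time: 10.87
tool_pos: [0.5143, -0.0193, 0.0937]
tcp_rot: [1.59, 2.708, 0.001]
wrist_force: [0.3, -0.9, 1.8]
width: 0.151
grip_force: 60.6
```

>>> drive_tool(rows=[[0,0,-2,0,0,0.0001,0],[0,0,-2,0,0,0,0],[0,0,-2,0,0,0,0],[0,0,-2,0,0,0,0],[0,0,0,0,0,0,0]])

```text
time: 11.28
tool_pos: [0.5144, -0.0192, 0.0937]
tcp_rot: [1.398, 2.811, 0.001]
wrist_force: [0.7, 0.1, 2.9]
width: 0.149
grip_force: 60.7
```

>>> drive_tool(rows=[[0,0,-2,0,0,0,0],[0,0,-2,0,0,0,0],[0,0,-2,0,0,0,0],[0,0,-2,0,0,0,0],[0,0,0,0,0,0,0]])

```text
time: 11.7
tool_pos: [0.5142, -0.019, 0.0935]
tcp_rot: [1.2, 2.902, 0.002]
wrist_force: [1.7, -1.2, 2.6]
width: 0.153
grip_force: 60.6
```

>>> drive_tool(rows=[[0,0,-2,0,0,0,0],[0,0,-2,0,0,0,0],[0,0,-2,0,0,0,0],[0,0,-2,0,0,0,0],[0,0,0,0,0,0,0]])

```text
time: 12.12
tool_pos: [0.5127, -0.0191, 0.0923]
tcp_rot: [-0.994, -2.979, 0.0]
wrist_force: [-0.1, -0.6, -2.7]
width: 0.149
grip_force: 60.0
```

It dropped and the force went to zero. I'll lower it straight in.

>>> drive_tool(rows=[[0,0,0,0,0,0.001,0],[0,0,0,0,0,0.001,0],[0,0,0,0,0,0.001,0],[0,0,0,0,0,0,0]])

```text
time: 12.45
tool_pos: [0.513, -0.0191, 0.0894]
tcp_rot: [-0.994, -2.979, 0.0]
wrist_force: [-0.3, 0.4, -2.6]
width: 0.148
grip_force: 60.0
```

>>> drive_tool(rows=[[0,0,0,0,0,0.001,0],[0,0,0,0,0,0.001,0],[0,0,0,0,0,0.0006,0],[0,0,0,0,0,0,0]])

```text
time: 12.78
tool_pos: [0.5132, -0.0192, 0.0871]
tcp_rot: [-0.993, -2.98, 0.0]
wrist_force: [-0.1, 0.1, -2.4]
width: 0.148
grip_force: 60.0
```

>>> drive_tool(rows=[[0,0,0,0,0,0.0006,0],[0,0,0,0,0,0.0006,0],[0,0,0,0,0,0,0]])

```text
time: 13.03
tool_pos: [0.5134, -0.0192, 0.0861]
tcp_rot: [-0.993, -2.98, 0.0]
wrist_force: [-0.4, 0.3, -1.6]
width: 0.148
grip_force: 60.0
```

>>> drive_tool(rows=[[0,0,0,0,0,0.0005,0],[0,0,0,0,0,0.0005,0],[0,0,0,0,0,0,0],[0,0,0,0,0,0,0]])

```text
time: 13.37
tool_pos: [0.5136, -0.0192, 0.0855]
tcp_rot: [0.993, 2.98, 0.0]
wrist_force: [0.4, -0.6, 0.2]
width: 0.155
grip_force: 60.3
```

>>> drive_tool(rows=[[0,0,0,0,0,0.0003,0],[0,0,2,0,0,0.00017,0],[0,0,2,0,0,0.00017,0],[0,0,2,0,0,0.00017,0],[0,0,2,0,0,0.00017,0],[0,0,2,0,0,0.00017,0],[0,0,0,0,0,0,0]])

```text
time: 13.95
tool_pos: [0.5142, -0.0193, 0.0845]
tcp_rot: [1.249, 2.881, 0.001]
wrist_force: [0.3, 0.4, 1.1]
width: 0.146
grip_force: 60.5
```

```bash
python3 -c "
from h import *
go([.513,-.0195,.081])"
```

```text
t 13.95 pos [ 0.5142 -0.0193  0.0845] xang 133.12 tilt 0.09 F [0.31 0.37 1.05] T [-0.14 -0.03  0.02] w 0.146 q [-0.09  0.13  2.1  -0.    0.91 -0.84] toolshift [ 0.0006 -0.001   0.0035]
```

Following the thread down as it should.

>>> drive_tool(rows=[[0,0,2,0,0,0.0003,0],[0,0,2,0,0,0.00017,0],[0,0,2,0,0,0.00017,0],[0,0,2,0,0,0.00017,0],[0,0,2,0,0,0.00017,0],[0,0,2,0,0,0.00017,0],[0,0,0,0,0,0,0]])

```text
time: 14.53
tool_pos: [0.5142, -0.0194, 0.0836]
tcp_rot: [1.542, 2.735, 0.001]
wrist_force: [-0.7, -0.6, 3.1]
width: 0.153
grip_force: 60.6
```

>>> drive_tool(rows=[[0,0,2,0,0,0.0002,0],[0,0,2,0,0,0.00017,0],[0,0,2,0,0,0.00017,0],[0,0,2,0,0,0.00017,0],[0,0,2,0,0,0.00017,0],[0,0,0,0,0,0,0]])

```text
time: 15.03
tool_pos: [0.5139, -0.0195, 0.0826]
tcp_rot: [1.774, 2.591, 0.0]
wrist_force: [-1.7, -0.7, 4.9]
width: 0.152
grip_force: 60.9
```

```bash
python3 -c "
from h import *
go([.513,-.0195,.081])"
```

```text
t 15.03 pos [ 0.5139 -0.0195  0.0826] xang 111.21 tilt 0.06 F [-1.71 -0.74  4.87] T [-0.24  0.19 -0.01] w 0.152 q [-0.09  0.13  2.1  -0.    0.91 -0.46] toolshift [ 0.0003 -0.0009  0.0016]
```

>>> drive_tool(rows=[[0,0,2,0,0,0.0001,0],[0,0,2,0,0,0.00015,0],[0,0,2,0,0,0.00015,0],[0,0,2,0,0,0.00015,0],[0,0,2,0,0,0.00015,0],[0,0,0,0,0,0,0]])

```text
time: 15.53
tool_pos: [0.5136, -0.0195, 0.0818]
tcp_rot: [1.993, 2.428, -0.0]
wrist_force: [-2.1, -0.9, 4.3]
width: 0.15
grip_force: 61.0
```

```bash
python3 -c "
from h import *
go([.513,-.0195,.081])"
```

```text
t 15.53 pos [ 0.5136 -0.0195  0.0818] xang 101.22 tilt 0.03 F [-2.12 -0.87  4.3 ] T [-0.3   0.27 -0.  ] w 0.15 q [-0.09  0.13  2.1  -0.    0.91 -0.28] toolshift [ 0.0001 -0.0006  0.0008]
```

>>> drive_tool(rows=[[0,0,2,0,0,0.00015,0],[0,0,2,0,0,0.00015,0],[0,0,2,0,0,0.00015,0],[0,0,0,0,0,0,0]])

```text
time: 15.87
tool_pos: [0.5135, -0.0194, 0.0814]
tcp_rot: [2.118, 2.32, -0.001]
wrist_force: [-2.5, -1.2, 6.2]
width: 0.147
grip_force: 61.1
```

>>> drive_tool(rows=[[0,0,2,0,0,0.00015,0],[0,0,2,0,0,0.00015,0],[0,0,2,0,0,0.00015,0],[0,0,0,0,0,0,0]])

```text
time: 16.2
tool_pos: [0.5133, -0.0193, 0.0814]
tcp_rot: [-2.236, -2.206, 0.001]
wrist_force: [-4.1, -0.6, 9.4]
width: 0.147
grip_force: 61.7
```

```bash
python3 -c "
from h import *
go([.513,-.0195,.081])"
```

```text
t 16.2 pos [ 0.5133 -0.0193  0.0814] xang 89.24 tilt 0.05 F [-4.14 -0.57  9.36] T [-0.14  0.67  0.11] w 0.147 q [-0.09  0.13  2.1  -0.    0.91 -0.07] toolshift [-0.0002 -0.0002  0.0004]
```

>>> drive_tool(rows=[[0,0,2,0,0,-0.0005,0],[0,0,2,0,0,0,0],[0,0,0,0,0,0,0],[0,0,0,0,0,0,0]])

```text
time: 16.53
tool_pos: [0.5131, -0.0194, 0.0814]
tcp_rot: [-2.31, -2.128, 0.001]
wrist_force: [-3.8, -0.7, 7.7]
width: 0.149
grip_force: 61.2
```

```bash
python3 -c "
from h import *
go([.513,-.0195,.081])"
```

```text
t 16.53 pos [ 0.5131 -0.0194  0.0814] xang 85.31 tilt 0.06 F [-3.76 -0.74  7.69] T [-0.18  0.4   0.07] w 0.149 q [-0.09  0.13  2.1  -0.    0.91 -0.  ] toolshift [-0.0001 -0.0001  0.0004]
```

The height no longer changes as I turn, so the flange is seated. Releasing.

>>> drive_tool(rows=[[0,0,0,0,0,-0.0005,0],[0,0,0,0,0,0,0.5],[0,0,0,0,0,0,0.5],[0,0,0,0,0,0,0.5],[0,0,0,0,0,0,0.5],[0,0,0,0,0,0,0.5]])

```text
time: 17.03
tool_pos: [0.5135, -0.0191, 0.0813]
tcp_rot: [-2.313, -2.126, -0.0]
wrist_force: [0.0, -0.7, 0.3]
width: 0.501
grip_force: 0.0
```

>>> drive_tool(rows=[[0,0,0,0,0,-0.01,0.5],[0,0,0,0,0,-0.02,0.5],[0,0,0,0,0,-0.03,0.5],[0,0,0,0,0,-0.03,0.5],[0,0,0,0,0,-0.03,0.5],[0,0,0,0,0,0,0.5]])

```text
time: 17.53
tool_pos: [0.518, -0.0196, 0.2095]
tcp_rot: [2.306, 2.119, 0.014]
wrist_force: [2.1, 0.5, 0.4]
width: 0.499
grip_force: 0.0
```

>>> drive_tool(rows=[[0,0,0,0,-0.03,0,0.5],[0,0,0,0.03,-0.03,0,0.5],[0,0,0,0.04,0,0,0.5],[0,0,0,0.04,0,0,0.5],[0,0,0,0.04,0,0,0.5],[0,0,0,0,0,0,0.5],[0,0,0,0,0,0,0.5]])

```text
time: 18.12
tool_pos: [0.4667, 0.1366, 0.2019]
tcp_rot: [2.308, 2.131, 0.001]
wrist_force: [0.1, 0.1, -1.2]
width: 0.502
grip_force: 0.0
```

```bash
python3 -c "
from h import *
go([.513,-.0195,.081])
a=[]
for n in('top','scene'):
    p=read_camera(n);u,v=map(int,proj(p,[.513,-.02,.06]))
    X=np.array([.513,-.0195,.05]);c=np.linspace(0,6.28,60);q=np.array([proj(p,X+[.025*np.cos(t),.025*np.sin(t),z]) for t in c for z in(0,.006)])
    print(n,u-30,v-30,'flange bbox pred home',q.min(0).round(1),q.max(0).round(1),'bartop',proj(p,X+[0,0,.036]))
    a.append(cv2.resize(p['color'][v-30:v+30,u-30:u+30,::-1],(400,400),interpolation=2))
cv2.imwrite('pics/z.png',np.hstack(a))"
```

```text
t 18.12 pos [0.4667 0.1366 0.2019] xang 85.42 tilt 0.03 F [ 0.09  0.1  -1.18] T [0.   0.06 0.02] w 0.502 q [ 0.23 -0.06  2.05 -0.    1.15  0.31] toolshift [-0.1519  0.0586  0.1209]
top 149 166 flange bbox pred home [168.3 185. ] [192.  208.3] bartop (np.float64(177.678082122762), np.float64(194.3075352520763))
scene 184 133 flange bbox pred home [205.5 159.2] [223.1 170.9] bartop (np.float64(213.5309090905502), np.float64(155.28402532311037))
```

View pics/z.png

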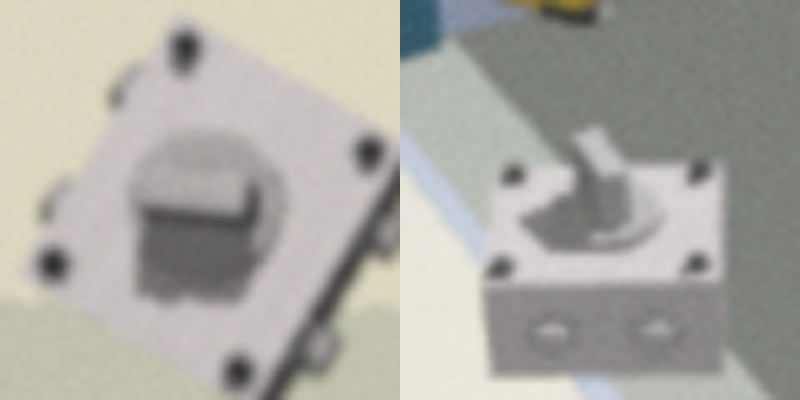

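Both views show the plug upright and centred, with its flange flush: the lower edge is at crop y ≈ 250 (px 170.5, predicted 170.9 when home). The arm is clear.

```bash
python3 -c "
from h import *
print(workorder.finish_job())"
```

```text
the job is handed in; nothing more can be done
None
```

The steel plug dropped into the thread starts, was screwed down until its flange sat flush on the block, and was released; I handed the job in at about 18 s, but no verdict came back.

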